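Find the till's concealed catch by feel

TASK

Open the till: its release is concealed under one of the six identical pads set in the flat top panel, not always the same one. Feel lightly across the pads with the closed fingertips until you find the one that gives, press it home so that the drawer springs out by itself, and let go of it. Do not pull at the drawer, and leave the small things beside the till standing where they are.

Things in the scene. Friction and masses are not known exactly. Their poses are not given: they have to be found in the camera images.
- till: the compact till, a grey metal case 150 mm deep (x) by 196 wide (y) by 76 high, fixed to the counter. Origin: centre of its underside, on the counter; z up; its -x side is the drawer's front, roughly towards the robot. Touch it lightly: more than 80 N is rough handling
- panel (a point): centre of the sunk panel in the till's top, level with the pad tops (z = 74 mm, 2 mm below the rim); axes as the till's. Six identical square grey plastic pads, 46x46 mm with 2 mm seams, in two rows of three: centres at x = -24 and +24, y = -48, 0 and +48 mm from here. Five are rigid; one, at random, is the catch and looks the same
- catch (a joint): the live pad's travel straight down in m: 0 flush with the others (at rest), 0.006 fully home; sprung, about 1.5 N to start it and about 4.5 N (a little more with latch friction) fully home; it frees the drawer from about 0.003 to 0.004 on and comes back up by itself. This does not tell which of the six pads it is
- drawer (a joint): how far the drawer (the front of the till, 182 mm wide, 58 high, no handle) has come out in m: 0 to 0.001 latched shut, 0.028 sprung fully out towards -x of the till. A weak spring of about 1.5 N drives it, in about half a second, and it stays out
- glue_stick: bystander, loose: standing glue stick, 27 mm across, 88 tall; about 140 mm to the +y side of the till's centre. Origin under its foot.
- toy_cup1: bystander, loose: toy tea cup, 44x53x28 mm, on the +y side of the till. Origin under its foot.
- date_stamp: bystander, loose: hand date stamp standing upright, 30x48x57 mm, on the -y side of the till. Origin under its foot.
- letter_block1: bystander, loose: toy letter block, a 31 mm cube, on the -y side of the till. Origin under it.

How it is judged:
On the way, in this order (a step that is already met when the one before it is completed fails the run):
1. the live pad is pressed in (value of joint catch above 0.002 m).
2. the drawer springs out (value of joint drawer above 0.022 m), for 0.2 s.
At the end, for the whole second after the job is handed in: The drawer stands more than 22 mm out and at rest, the live pad has come back up to within 1.5 mm of flush, and each of the four small bystanders is within 20 mm of where it stood (value of joint drawer above 0.022 m and velocity of joint drawer below 0.005 m/s and value of joint catch below 0.0015 m and distance of each of glue_stick, toy_cup1, date_stamp, letter_block1 from where it was at the start of the episode below 0.02 m); the robot touches nothing.
It fails at once if the till is pressed with more than 80 N (contact force between any of the fingers, the arm and anything else above 80 N).
It fails at once if the drawer is pulled or pushed by the robot (more than 5 N) (contact force between any of the fingers, the arm and drawer above 5 N).
It fails at once if a bystander is shoved, lifted or carried (20 mm), or tipped (distance of any of glue_stick, toy_cup1, date_stamp, letter_block1 from where it was at the start of the episode above 0.02 m or angle between any of glue_stick, toy_cup1, date_stamp, letter_block1's own z axis and vertical above 0.5 rad).
It also fails if it takes over 51 s, if anything falls off the work surface, if the arm or the gripper's body presses on something with over 40 N, if the wrist force passes 120 N, or if a joint passes its speed limit or range.

ROBOT

A 7-joint arm with a two-finger parallel gripper is mounted at the origin on a cart in front of the work surface, level with it; the furniture and walls round the work are solid. World frame = base frame: x ahead of the robot, y to its left, z up, the work surface at z = 0. Lengths are in m, angles in rad, forces in N, time in s.
With the tool pointing down it reaches from about 0.425 to 0.925 m from the base axis. Payload 6.8 kg.
Tool frame: the origin (TCP) lies on the centre line of the jaws, within the pads' length; the fingertips stand 25 mm ahead of it and the grasp point (between the pads) lies 6 mm ahead of it; z points along the fingers, y is the line along which they close (so a half turn about z gives the same grasp; the last joint's range is limited). The gripper opens to 85 mm and grips with 20 to 120 N. Pads are 22 mm wide; open, the fingers measure 114 mm over their backs; the gripper's body (76 mm by 85 mm) begins 54 mm behind the grasp point. The pads swing forward as they close: fully open they stand 13 mm farther back than shut.
Start: joints at [-1.25, 0.477, 0.022, 1.555, -0.011, 1.109, -0.083], TCP at [0.281, 0.614, 0.256] pointing down, gripper open.
Joint ranges: [-2.96, 2.96], [-0.34, 2.1], [-1.41, 1.46], [0.24, 2.44], [-1.37, 4.51], [0.17, 1.92], [-2.96, 2.96]. Speed limits (rad/s): [2.39, 2.39, 3.14, 3.14, 3.14, 3.14, 3.14].

INTERFACE

Orientations are given as a rotation vector (axis times angle).
In Python, from bench import telemetry, grab_frame, job gives the robot as it stands.
- The arm moves only by the tool apply_moves, never from a script. Its argument "rows" is a list of rows, each a list of 2 entries, a list of its own where there are three numbers: the shift along the tool's x, y, z each as a share of 250 mm, from -1 to 1, then the turn, a rotation vector about the tool's x, y, z each as a share of pi rad, from -1 to 1. A call has 1 to 10 rows; each row is the pose to reach, as a shift and turn from the pose commanded when the call began, along the tool's axes at that moment, turning the shorter way round; what a row does not reach only later rows make up. A row lasts 1/8 s, in which the tool goes at most 62.5 mm and 10.7 degrees, less where a joint would pass 70% of its speed; a pose out of reach is approached as far as the arm can. A call with a number of a shift or a turn outside -1 to 1 is refused whole. A call with a gripper value outside its range is refused whole. "jaw" is the gripper's target within -1 to 1 (fully open at 1, half-way at 0, shut at -1), set as the call begins (left out, the last holds). The fingers move at their own pace and stop on an object; "newtons" is the grip in N (left out, the last holds). Time passes only in rows, so rows that repeat a pose let the fingers close. It gives the time, the measured TCP pose, the force, the opening and the grip force at its end, in the units of the state.
- telemetry.get_obs(): the state, without advancing time (a new reading comes with each control period).
- grab_frame(name): name is "side" or "top" or "wrist"; returns a dict with "frame" (400x640x3 uint8, red, green, blue), "vertical_fov" (degrees; the focal length in pixels is half the picture's height over the tangent of half this angle, whatever the lens; pixels are square), "cx", "cy" (the principal point, pixels), "k1" (the pictures are not rectified: a ray, as slopes to the right and down, at radius r is drawn at 1 + k1 r^2 times it, then the intrinsics apply), "origin" and "attitude" of the camera in the world. Camera axes: x right, y up, looking along -z (the intrinsics and any distortion apply to the point x, -y, -z); pixel columns grow to the right and rows downward; lengths in m; the calibration is good to about 2 mm. A picture is of the moment at which its call begins. There is no depth.
- job.hand_in(): hands the job in; it is judged then, once.
The state is a dict: "clock": time; "joints": joint angles; "qvel": joint speeds; "tau": joint torques, N m; "tcp_pos": TCP position; "orientation": TCP orientation; "contact_force": force on the tool from outside, world axes, zero at the start; "moment": the same for the moment, N m; "grip_width": finger opening in m; "gripper_force": force on a finger pad.
Only numpy, scipy, OpenCV 4.12 (cv2) and the standard library are available. Lean on these libraries where they do the work, as an engineer would, in place of code of your own. Each camera call takes 0.05 s, during which the arm holds its last target. There are 200 camera calls.

## Working session

There is one attempt and no reset: what is moved stays moved. The work goes in short steps, Python scripts to look and compute and a tool call to move; the robot and the scene stay as the last step left them, time stands still between calls to the robot, and variables do not carry over. Pictures are saved under pics/ and viewed, at most 10 in all, crops included, and the job is handed in when it is done.

Besides the shell and the picture viewer there is one more tool, called after "Request:" as name([rows], argument=value, ...), one row to a line, values as JSON. apply_moves: Moves the arm, as the interface text tells. Its arguments: {"type":"object","properties":{"rows":{"type":"array"},"jaw":{"type":"number"},"newtons":{"type":"number"}},"required":["rows"]}

```bash
mkdir -p pics
cat > h.py <<'E'
import numpy as np,cv2,pickle
from scipy.spatial.transform import Rotation as R
from bench import telemetry,grab_frame,job
def cam(n,save=None):
    f=grab_frame(n)
    if save:
        cv2.imwrite(f'pics/{save}.png',f['frame'][:,:,::-1]); pickle.dump(f,open(f'pics/{save}.pkl','wb'))
    return f
def att(f):
    a=np.array(f['attitude'],float)
    return a if a.shape==(3,3) else (R.from_rotvec(a).as_matrix() if a.size==3 else R.from_quat(a).as_matrix())
def ray(f,u,v):
    fl=200/np.tan(np.radians(f['vertical_fov'])/2)
    K=np.array([[fl,0,f['cx']],[0,fl,f['cy']],[0,0,1.]])
    p=cv2.undistortPoints(np.array([[[u,v]]],float),K,np.array([f['k1'],0,0,0.]),)[0,0]
    # k1 model: drawn = (1+k1 r^2)*slope, same as OpenCV
    return np.array(f['origin']),att(f)@np.array([p[0],-p[1],-1])
def onz(f,u,v,z):
    o,d=ray(f,u,v); return o+d*(z-o[2])/d[2]
E
python3 - <<'E'
from h import *
s=telemetry.get_obs()
print({k:np.round(v,3) for k,v in s.items()})
for n in('top','side'):
    f=cam(n,n+'0'); print(n,f['origin'],f['attitude'],f['vertical_fov'],f['k1'],f['cx'],f['cy'])
E
```

```text
{'clock': np.float64(0.0), 'joints': array([-1.25 ,  0.478,  0.022,  1.556, -0.011,  1.109, -0.083]), 'qvel': array([-0.001, -0.001,  0.001,  0.001, -0.001,  0.001,  0.   ]), 'tau': array([-0.0000e+00, -5.9645e+01,  1.6080e+00, -2.8120e+01,  1.3000e-02,
        9.0000e-03,  0.0000e+00]), 'tcp_pos': array([0.28 , 0.613, 0.255]), 'orientation': array([-6.680e-01, -3.069e+00,  3.000e-03]), 'contact_force': array([-0.15, -0.77, -0.02]), 'moment': array([-0.03 ,  0.01 ,  0.018]), 'gripper_force': np.float64(0.0), 'grip_width': np.float64(0.085)}
top [0.484635   0.04269063 0.9286724 ] [ 0.01349934 -0.06814894 -1.58421419] 45.9370412284339 0.02628797981842639 317.9405594427126 199.51901406162193
side [ 0.16552303 -0.56017363  0.55556504] [ 0.95824139 -0.27436147 -0.46544744] 52.617319287694194 0.02511218105649554 322.38436630325276 204.0986575874864
```

View pics/top0.png

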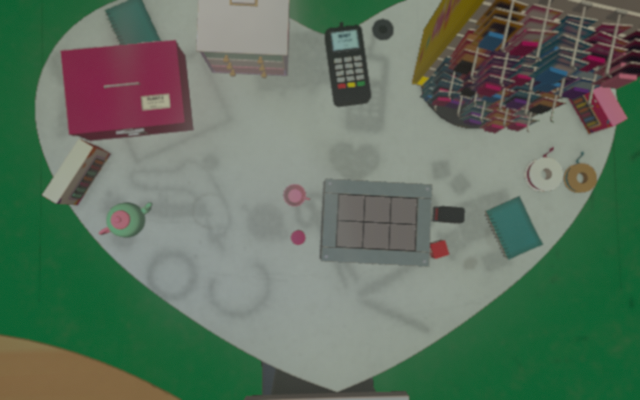

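View pics/side0.png

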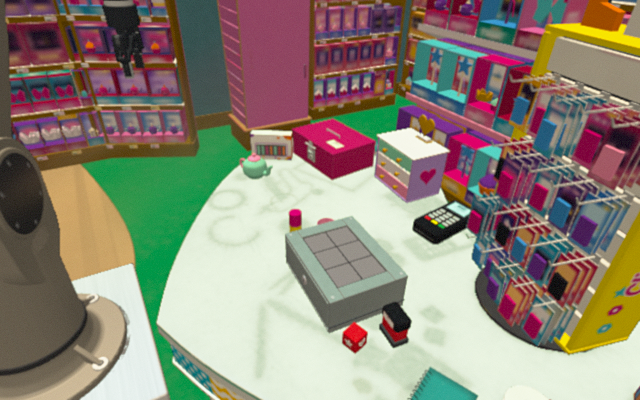

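The top view shows the till with its six pads spanning about (337,194)–(417,250), and its front facing down in the image, towards the robot. The cup is at (294,195), the glue stick at (298,237), the stamp at (449,214) and the block at (439,249).

Run:
```python
from h import *
f=pickle.load(open('pics/top0.pkl','rb'))
im=f['frame'].astype(int)
print(im[210,350],im[225,328],im[188,380])
m=np.zeros(im.shape[:2],np.uint8)
d=im[:,:,0]-im[:,:,2]; r=im[:,:,0]-im[:,:,1]
m[185:262,326:428]=((r[185:262,326:428])>3)*255
m=cv2.morphologyEx(m,cv2.MORPH_CLOSE,np.ones((5,5)))
n,l,st,c=cv2.connectedComponentsWithStats(m); print(st)
i=1+np.argmax(st[1:,4]); pts=np.argwhere(l==i)[:,::-1].astype(np.float32)
b=cv2.boxPoints(cv2.minAreaRect(pts)); print(b)
P=np.array([onz(f,u,v,.074) for u,v in b]); print(P.round(4))
print('centre',P.mean(0)); e=np.roll(P,-1,0)-P
print(np.linalg.norm(e,axis=1), np.degrees(np.arctan2(e[:,1],e[:,0])))
for nme,u,v,z in(('cup',294,195,.028),('glue',298,237,.088),('stamp',449,214,.057),('block',439,249,.031)):print(nme,onz(f,u,v,z).round(3))
s=telemetry.get_obs();Rm=R.from_rotvec(s['orientation']).as_matrix();print(Rm.round(3))
```

```text
[106 103  99] [104 114 111] [102 112 108]
[[     0      0    640    400 252848]
 [   344    196     72     54   3152]]
[[341.50555 245.64134]
 [344.1023  195.00526]
 [415.81116 198.68263]
 [413.21442 249.31871]]
[[ 0.4448 -0.0287  0.074 ]
 [ 0.5364 -0.0351  0.074 ]
 [ 0.528  -0.1661  0.074 ]
 [ 0.4361 -0.159   0.074 ]]
centre [ 0.4863201  -0.09723017  0.074     ]
[0.09186872 0.13134572 0.09222319 0.13055345] [ -3.96185158 -93.67015568 175.54674324  86.17753315]
cup [0.54  0.057 0.028]
glue [0.462 0.05  0.088]
stamp [ 0.5   -0.232  0.057]
block [ 0.433 -0.219  0.031]
[[-0.909  0.416 -0.001]
 [ 0.416  0.909 -0.002]
 [-0.    -0.002 -1.   ]]
```

Run:
```python
from h import *
f=pickle.load(open('pics/top0.pkl','rb'))
im=f['frame'].astype(int); r=im[:,:,0]-im[:,:,1]
m=np.zeros(im.shape[:2],np.uint8)
m[188:258,331:424]=(r[188:258,331:424]>-4)*255
m=cv2.morphologyEx(m,cv2.MORPH_CLOSE,np.ones((5,5)));m=cv2.morphologyEx(m,cv2.MORPH_OPEN,np.ones((7,7)))
c=max(cv2.findContours(m,0,1)[0],key=cv2.contourArea)
b=cv2.boxPoints(cv2.minAreaRect(c)); print(b)
P=np.array([onz(f,u,v,.074) for u,v in b]); C=P.mean(0);print('centre',C); e=np.roll(P,-1,0)-P
print(np.linalg.norm(e,axis=1), np.degrees(np.arctan2(e[:,1],e[:,0])))
yaw=np.radians(-4);t=telemetry.get_obs();Rm=R.from_rotvec(t['orientation']).as_matrix()
# target: z down, candidates tool x along till axes
for k in range(4):
    a=yaw+k*np.pi/2
    T=np.array([[np.cos(a),np.sin(a),0],[np.sin(a),-np.cos(a),0],[0,0,-1]])
    print(k,(R.from_matrix(Rm.T@T).as_rotvec()/np.pi).round(3))
print('shift to centre z .25',Rm.T@(np.array([C[0],C[1],.22])-t['tcp_pos'])/.25)
```

```text
[[335.31595 247.39183]
 [337.71713 193.36522]
 [417.69247 196.9197 ]
 [415.2913  250.9463 ]]
centre [ 0.48640751 -0.0933303   0.074     ]
[0.09793824 0.14643763 0.09836963 0.14549858] [ -3.52722881 -93.27484993 175.92653882  86.55866166]
0 [-0.     0.001  0.886]
1 [-0.     0.     0.386]
2 [-0.001 -0.    -0.114]
3 [-0.    -0.    -0.614]
shift to centre z .25 [-1.92459655 -2.2283799   0.14557081]
```

Request:
apply_moves([
  [[-0.48,-0.5,0],[0,0,-0.06]],
  [[-0.96,-1,0],[0,0,-0.114]],
  [[-0.96,-1,0],[0,0,-0.114]],
  [[-0.96,-1,0],[0,0,-0.114]],
  [[-0.96,-1,0],[0,0,-0.114]],
  [[-0.96,-1,0],[0,0,-0.114]],
  [[-0.96,-1,0],[0,0,-0.114]],
  [[-0.96,-1,0],[0,0,-0.114]],
], jaw=-1, newtons=40)

```text
clock: 1.1
tcp_pos: [0.3946, 0.2875, 0.2562]
orientation: [-0.11, -3.139, -0.001]
contact_force: [-0.4, 0.6, 0.8]
grip_width: 0.0001
gripper_force: 0.0
```

Request:
apply_moves([
  [[-0.28,-1,0],[0,0,0]],
  [[-0.28,-1,0],[0,0,0]],
  [[-0.28,-1,0],[0,0,0]],
  [[-0.28,-1,0],[0,0,0]],
  [[-0.28,-1,0],[0,0,0]],
  [[-0.28,-1,0],[0,0,0]],
])

```text
clock: 1.85
tcp_pos: [0.4474, 0.0335, 0.2562]
orientation: [-0.11, -3.14, -0.0]
contact_force: [-0.2, 0.3, -0.9]
grip_width: -0.0002
gripper_force: 0.0
```

Request:
apply_moves([
  [[-0.09,-0.3,0.1],[0,0,0]],
  [[-0.09,-0.3,0.2],[0,0,0]],
  [[-0.09,-0.3,0.35],[0,0,0]],
  [[-0.09,-0.3,0.5],[0,0,0]],
  [[-0.09,-0.3,0.58],[0,0,0]],
  [[-0.09,-0.3,0.58],[0,0,0]],
  [[-0.09,-0.3,0.58],[0,0,0]],
])

```text
clock: 2.72
tcp_pos: [0.465, -0.0425, 0.1119]
orientation: [0.107, 3.139, 0.001]
contact_force: [-0.2, -0.7, -0.0]
grip_width: 0.0004
gripper_force: 0.0
```

Run:
```python
from h import *
cam('side','side1');f=cam('wrist','wrist1')
t=telemetry.get_obs();print(t['tcp_pos'],t['contact_force'],t['clock'])
```

```text
[ 0.46522225 -0.04317144  0.11226958] [0.06367277 0.33532304 0.98328892] 2.825
```

View pics/side1.png

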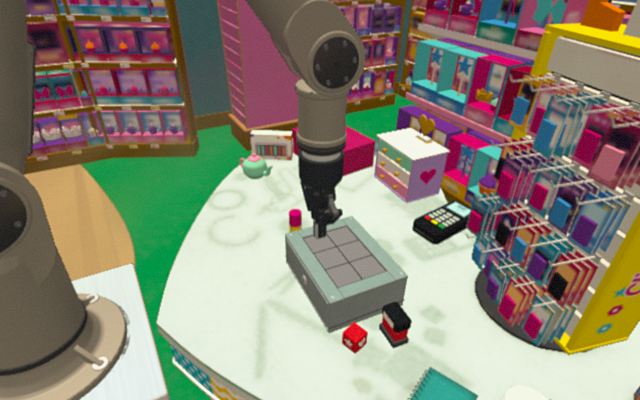

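View pics/wrist1.png

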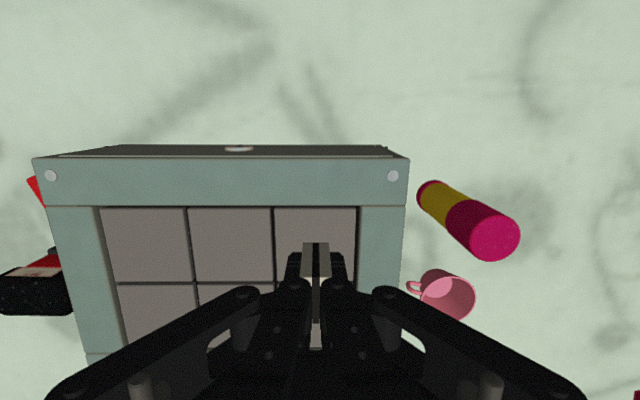

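The tips are over the pad at (-24,+48), about 13 mm above it, and clear of the bystanders. Next I'll descend and feel.

Request:
apply_moves([
  [[0,0,0.03],[0,0,0]],
  [[0,0,0.044],[0,0,0]],
  [[0,0,0.048],[0,0,0]],
  [[0,0,0.048],[0,0,0]],
  [[0,0,0.048],[0,0,0]],
])

```text
clock: 3.45
tcp_pos: [0.4643, -0.044, 0.0993]
orientation: [0.111, 3.139, 0.0]
contact_force: [0.7, -0.7, 0.1]
grip_width: -0.0001
gripper_force: 0.0
```

Request:
apply_moves([
  [[0,0,0.006],[0,0,0]],
  [[0,0,0.006],[0,0,0]],
  [[0,0,0.006],[0,0,0]],
])

```text
clock: 3.82
tcp_pos: [0.4645, -0.044, 0.099]
orientation: [0.112, 3.139, 0.001]
contact_force: [-4.8, 0.2, 18.8]
grip_width: -0.0
gripper_force: 9.3
```

The pad at (-24,+48) is rigid. I'll try (-24,0) at the same depth.

Request:
apply_moves([
  [[0,0,-0.03],[0,0,0]],
  [[0,-0.1,-0.03],[0,0,0]],
  [[0,-0.192,-0.03],[0,0,0]],
  [[0,-0.192,-0.03],[0,0,0]],
  [[0,-0.192,-0.015],[0,0,0]],
  [[0,-0.192,-0.005],[0,0,0]],
  [[0,-0.192,0],[0,0,0]],
  [[0,-0.192,0],[0,0,0]],
  [[0,-0.192,0],[0,0,0]],
])

```text
clock: 4.95
tcp_pos: [0.461, -0.0908, 0.099]
orientation: [-0.109, -3.139, -0.002]
contact_force: [-7.5, 2.0, 22.5]
grip_width: -0.0001
gripper_force: 11.3
```

Request:
apply_moves([
  [[0,0,-0.03],[0,0,0]],
  [[0,-0.1,-0.03],[0,0,0]],
  [[0,-0.192,-0.03],[0,0,0]],
  [[0,-0.192,-0.03],[0,0,0]],
  [[0,-0.192,-0.015],[0,0,0]],
  [[0,-0.192,-0.005],[0,0,0]],
  [[0,-0.192,0],[0,0,0]],
  [[0,-0.192,0],[0,0,0]],
  [[0,-0.192,0],[0,0,0]],
])

```text
clock: 6.08
tcp_pos: [0.4576, -0.1385, 0.099]
orientation: [-0.109, -3.139, -0.003]
contact_force: [-6.6, 2.5, 22.5]
grip_width: 0.0001
gripper_force: 11.3
```

Request:
apply_moves([
  [[0,0,-0.03],[0,0,0]],
  [[-0.1,0,-0.03],[0,0,0]],
  [[-0.192,0,-0.03],[0,0,0]],
  [[-0.192,0,-0.03],[0,0,0]],
  [[-0.192,0,-0.015],[0,0,0]],
  [[-0.192,0,-0.005],[0,0,0]],
  [[-0.192,0,0],[0,0,0]],
  [[-0.192,0,0],[0,0,0]],
  [[-0.192,0,0],[0,0,0]],
])

```text
clock: 7.2
tcp_pos: [0.5054, -0.1432, 0.0979]
orientation: [0.111, 3.139, -0.0]
contact_force: [0.3, 0.0, 0.9]
grip_width: -0.0
gripper_force: 0.4
```

This pad, (+24,-48), gives, so I'll press it home and release it.

Request:
apply_moves([
  [[0,0,0.008],[0,0,0]],
  [[0,0,0.014],[0,0,0]],
  [[0,0,0.018],[0,0,0]],
  [[0,0,0.018],[0,0,0]],
  [[0,0,0.018],[0,0,0]],
  [[0,0,0.018],[0,0,0]],
])

```text
clock: 7.95
tcp_pos: [0.5056, -0.1432, 0.0934]
orientation: [0.111, 3.139, -0.0]
contact_force: [-1.2, -1.0, 4.5]
grip_width: -0.0002
gripper_force: 2.0
```

Request:
apply_moves([
  [[0,0,-0.02],[0,0,0]],
  [[0,0,-0.1],[0,0,0]],
  [[0,0,-0.3],[0,0,0]],
  [[0,0,-0.5],[0,0,0]],
  [[0,0,-0.6],[0,0,0]],
  [[0,0,-0.6],[0,0,0]],
  [[0,0,-0.6],[0,0,0]],
  [[0,0,-0.6],[0,0,0]],
])

```text
clock: 8.95
tcp_pos: [0.5046, -0.1429, 0.2419]
orientation: [-0.111, -3.137, -0.0]
contact_force: [0.3, 0.2, -0.0]
grip_width: -0.0002
gripper_force: 0.0
```

Run:
```python
from h import *
cam('side','side2');t=telemetry.get_obs();print(t['tcp_pos'],t['contact_force'],t['clock'])
```

```text
[ 0.50466834 -0.14295448  0.24201721] [-0.87342481 -0.32285167 -0.74104198] 9.0
```

View pics/side2.png

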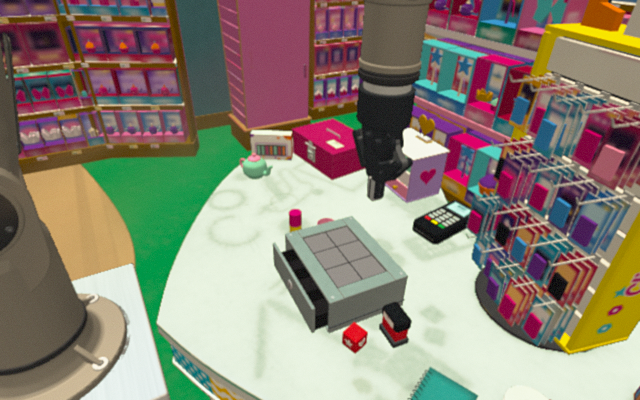

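The drawer is out at (300,290), the pads look flush, the bystanders haven't moved, and the gripper is clear.

```bash
python3 -c "
from bench import job
print(job.hand_in())"
```

```text
the job is handed in; nothing more can be done
None
```

The live pad was (+24, -48); I pressed it home and let go, the drawer sprang out by itself, the bystanders looked unmoved in the last picture, and I handed the job in (no verdict was returned).

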